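# Draw the sagging bolt of the jar-mill guard and hold its gate ajar

### The job

The tall slim milling jar standing in front of the gate of the jar-mill guard is in the way: stand it upright in the middle of the flat steel tray and let go of it. Then undo the gate: its barrel bolt has lost a screw and sags, so its nose hangs behind the upturned lip of the bent keeper; lift the bolt by its knob and pull it clear of the keeper without forcing it against the metal. Swing the gate ajar to about 30 degrees and finish still holding it there, because its spring would shut it; neither the gate nor the hand may push the other things on the bench about.

Things in the scene. Friction and masses are not known exactly. Their poses are not given: they have to be found in the camera images.
- guard: Fixed low guard of aluminium posts and wire panels (340 mm wide, 325 deep, 178 high) round a jar mill. Origin: on the bench, midway across the opening, in the shut gate's mid-plane. x points into the guard (away from the robot), y left along the shut gate, z up. The gate fills y = -130 to +150 mm; the latch post with the keeper is at y = -136 to -161 mm.
- gate_hinge (a point): Point on the gate's upright hinge axis, on the guard at x = 0, y = +150 mm, 150 mm above the bench. Axes as the guard's; it does not turn with the gate.
- gate (a joint): Gate angle in rad about the hinge axis: 0 shut, grows as the free end swings out towards the robot (clockwise seen from above), stop at 1.2. A spring closes it: 0.28 N m when shut, 0.49 N m at 0.52 rad. The gate is a frame of 22 mm square tube with wires, 280 mm wide, from 24 to 169 mm above the bench, 0.7 kg.
- gate_stile (a point): Top end of the gate's free stile (22 mm square upright), 169 mm above the bench, 269 mm from the hinge axis. Its axes turn with the gate: x into the guard, y towards the hinge when shut.
- barrel (a joint): How far the whole barrel bolt is lifted about its one remaining (rear) screw, in rad: 0 hanging down (as it falls by itself), 0.05 level, stop at 0.10. The rear screw is 40 mm from the hinge axis along the gate, 150 mm above the bench. It takes about 3 N at the knob to lift.
- bolt (a joint): How far the rod is drawn back along its barrel towards the hinge, in m: 0 to 0.004 at the start, stop at 0.050; friction about 1.5 N. Sagging, it moves only about 5 mm before the nose's shoulder catches on the keeper's lip. Lifted 3.5 to 8 mm at the knob it passes. Beyond 0.026 the nose is out of the keeper; 0.035 to 0.045 lets the gate swing freely.
- bolt_knob (a point): Middle of the bolt's steel knob: a round bar 18 mm in diameter, 36 mm long, pointing straight out of the gate, its middle 64 mm in front of the gate's mid-plane, 143 mm above the bench (gate top 169), 185 mm from the hinge along the gate. Axes move with the bolt: y along the rod to the hinge, x into the guard, z up. 40 mm free to either side.
- bolt_nose (a point): Middle of the bolt's button nose (21 mm in diameter, 16 mm long, on a 10 mm rod), 30 mm in front of the gate's mid-plane, 119 mm farther from the hinge than the knob. It must rise at least 6 mm to clear the lip; after about 16 mm the keeper's upper leg stops it. Axes as bolt_knob.
- keeper: Bent steel keeper: a 24 mm wide strap on the front of the latch post, reaching 48 mm in front of the guard's x = 0 and from 119 to 168 mm above the bench, open along the gate; the edge of its lower leg next to the gate is bent up to a lip (4 mm thick, top 132 mm above the bench). Its origin and axes are the guard's.
- jar: The jar in the way: tall slim milling jar, white with a grey screw lid, 58 mm in diameter, 120 mm high, 0.35 to 0.7 kg, standing upright 130 to 145 mm in front of the gate's mid-plane near its free end, in the gate's swing. Origin: centre of its underside, z up.
- tray_in (a point): Centre of the inner floor (3 mm above the bench) of the flat square stainless-steel tray, 150 x 150 mm, rim 16 mm high and 3 mm thick; it lies to the robot's left or right. It is fixed.
- balance: Bystander: low white laboratory balance 150 x 140 x 41 mm with a round steel pan, fixed, on the other side from the tray. Origin: centre of its underside.
- wide_jar: Bystander: wide low jar, 86 mm in diameter, 95 mm high, left of the guard. Origin: centre of its underside.
- beaker: Bystander: glass beaker 68 mm in diameter, 90 mm high, right of the guard. Origin: centre of its underside.
- screwdriver: Bystander: screwdriver 190 mm long, lying on the bench left in front. Origin: underside of its middle.
- wash_bottle: Bystander: white bottle 64 mm in diameter, 170 mm high, far right. Origin: centre of its underside.
- tub: Bystander: round white tub 84 mm in diameter, 85 mm high, far left. Origin: centre of its underside.
- spatula: Bystander: steel spatula 200 mm long lying right in front. Origin: underside of its middle.
- lid_spare: Bystander: loose grey lid 60 mm in diameter, 14 mm high, lying right in front. Origin: centre of its underside.

How it is judged:
By the outcome, as a careful person would: the job done as asked, in the order asked, and still so for the second after the job is handed in, while the arm keeps its last pose, push and grip.
It also fails if it takes over 58 s, if anything falls off the work surface, if the arm or the gripper's body presses on something with over 40 N, if the wrist force passes 120 N, or if a joint passes its speed limit or range.

### The arm

A 6-joint arm with a two-finger parallel gripper is mounted at the origin on the work surface. World frame = base frame: x ahead of the robot, y to its left, z up, the work surface at z = 0. Lengths are in m, angles in rad, forces in N, time in s.
With the tool pointing down it reaches from about 0.35 to 0.875 m from the base axis. Payload 15.5 kg.
Tool frame: the origin (TCP) lies midway between the tips of the shut fingers; the grasp point (between the pads) lies 19 mm behind it (env.pinch_z is the distance from the TCP to the grasp point, in m); z points along the fingers, y is the direction in which the jaws open and shut (so a half turn about z gives the same grasp; the last joint's range is limited). The gripper opens to 85 mm and grips with 20 to 120 N. Pads are 22 mm wide; open, the fingers measure 114 mm over their backs; the gripper's body (76 mm by 85 mm) begins 54 mm behind the grasp point. The pads swing forward as they close: fully open they stand 13 mm farther back than shut.
Start: joints at [-0.096, 0.494, 1.345, -0, 1.302, -0.096], TCP at [0.625, 0, 0.208] pointing down, gripper open.
Joint ranges: [-2.91, 2.91], [-0.82, 2.16], [0.22, 2.67], [-1.22, 4.37], [0.12, 2.79], [-3.08, 3.08]. Speed limits (rad/s): [1.89, 1.89, 2.57, 3.01, 3.01, 3.01].

### API

Orientations are given as a unit quaternion [w, x, y, z].
In Python, from cell import monitor, cams, job, env gives the robot as it stands. The module is installed in compiled form; this text tells all that it offers.
- The arm moves only by the shell command python3 -m pendant 'ROWS' [FORCE]. ROWS is JSON, one flat list of numbers, 7 for each row, row after row: the closure, from -1 (fully open) to 1 (shut), so that 0 is half open, then the shift along the tool's x, y, z in mm, then the turn, a rotation vector about the tool's x, y, z in rad. A call has 1 to 5 rows; each row shifts and turns the commanded pose from where the row before left it, along the tool's axes as they then stand; what a row does not reach is not made up. A row lasts 1/8 s, in which the tool goes at most 62.5 mm and 10.7 degrees, less where a joint would pass 70% of its speed; a pose out of reach is approached as far as the arm can. A call with a gripper value outside its range is refused whole. The fingers move at their own pace and stop on an object; FORCE is the grip in N (left out, the last holds). Time passes only in rows, so rows that do not move let the fingers close. It gives the time, the measured TCP pose, the force and the opening at its end, in the units of the state.
- monitor.get_state(): the state, without advancing time (a new reading comes with each control period).
- cams.grab_frame(name): name is "scene" or "side" or "wrist"; returns the picture (384x512x3 uint8, red, green, blue); there is no depth.
- cams.camera_model(name): a dict with "fx", "fy", "cx", "cy" (pixels), "camera_from_world" (4x4, takes a point from world to camera coordinates). Camera axes: x right, y down, z forward; pixel columns grow to the right and rows downward; lengths in m; the calibration is good to about 2 mm. A picture is of the moment at which its call begins: read the wrist's pose just before it. camera_model takes no time and is no camera call; for the wrist camera it gives the pose at the moment of the call.
- job.job_done(): hands the job in, once; it reports no verdict.
The state is a dict: "time": time; "qpos": joint angles; "qd": joint speeds; "joint_torque": joint torques, N m; "ee_pos": TCP position; "ee_rot": TCP orientation; "contact_force": force on the tool from outside, world axes, zero at the start; "ft_torque": the same for the moment, N m; "grip_width": opening from 0.0 (shut) to 1.0 (fully open).
Only numpy, scipy, OpenCV 4.12 (cv2) and the standard library are available. Lean on these libraries where they do the work, as an engineer would, in place of code of your own. Each camera call takes 0.05 s, during which the arm holds its last target.

## Working session

There is one attempt and no reset: what is moved stays moved. The work goes in short steps, Python scripts to look and compute and a shell command to move; the robot and the scene stay as the last step left them, time stands still between calls to the robot, and variables do not carry over. Pictures are saved under pics/ and viewed, and the job is handed in when it is done.

```bash
ls; mkdir -p pics; python3 - <<'E'
from cell import monitor,cams,job,env
import cv2
print(monitor.get_state()); print(env.pinch_z)
for n in ("scene","side","wrist"):
    m=cams.camera_model(n); print(n,m)
    cv2.imwrite(f"pics/{n}0.png",cams.grab_frame(n)[:,:,::-1])
E
```

```text
pics
{'time': 0.0, 'qpos': array([-9.55087205e-02,  4.94196103e-01,  1.34611167e+00, -7.22537748e-06,
        1.30254436e+00, -9.55411773e-02]), 'qd': array([ 0.0005301 , -0.00027008, -0.00064848, -0.00063072, -0.00123464,
        0.00058017]), 'joint_torque': array([-2.68344644e-03, -8.82162237e+01, -3.83866239e+01, -4.40739132e-04,
        1.02696815e-02,  1.38197843e-04]), 'ee_pos': array([6.24605963e-01, 3.29880279e-05, 2.07198851e-01]), 'ee_rot': array([-4.83517848e-04,  7.07094487e-01,  7.07118795e-01, -4.03477127e-04]), 'contact_force': array([ 0.12000367, -0.35519437, -0.41782203]), 'ft_torque': array([-0.01449479,  0.04664146, -0.05079181]), 'grip_width': 1.0021893181913186}
0.0187
scene {'fx': 381.3192197155682, 'fy': 381.3192197155682, 'cx': 255.89260622447708, 'cy': 193.68050072217576, 'camera_from_world': array([[ 0.82939101,  0.55858625,  0.0095895 , -0.46384567],
       [ 0.47164634, -0.69089598, -0.54791648, -0.18416401],
       [-0.29943327,  0.45895986, -0.83647807,  1.43175483],
       [ 0.        ,  0.        ,  0.        ,  1.        ]])}
side {'fx': 372.83978433583263, 'fy': 372.83978433583263, 'cx': 261.5009981667281, 'cy': 189.99814695841724, 'camera_from_world': array([[ 0.85138519, -0.52422865,  0.01809912, -0.43837376],
       [-0.32542538, -0.55494659, -0.76559297,  0.27715766],
       [ 0.41138982,  0.64592461, -0.64307062,  0.87702697],
       [ 0.        ,  0.        ,  0.        ,  1.        ]])}
wrist {'fx': 331.86797795602877, 'fy': 331.86797795602877, 'cx': 253.29196739369237, 'cy': 193.5791503640156, 'camera_from_world': array([[ 9.99999368e-01, -1.19642905e-04, -1.11785021e-03,
        -6.24377567e-01],
       [ 1.78569671e-04, -9.64794412e-01,  2.63005153e-01,
        -3.42251327e-02],
       [-1.10996233e-03, -2.63005186e-01, -9.64793781e-01,
         3.79050225e-01],
       [ 0.00000000e+00,  0.00000000e+00,  0.00000000e+00,
         1.00000000e+00]])}
```

View pics/scene0.png

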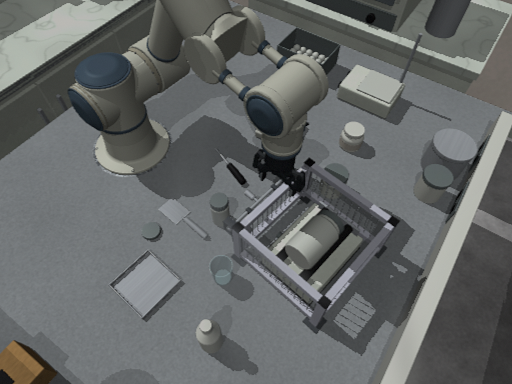

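View pics/side0.png

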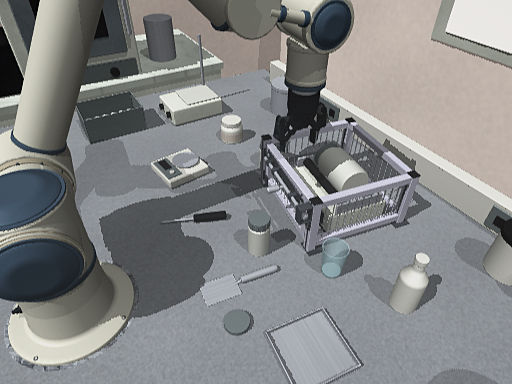

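View pics/wrist0.png

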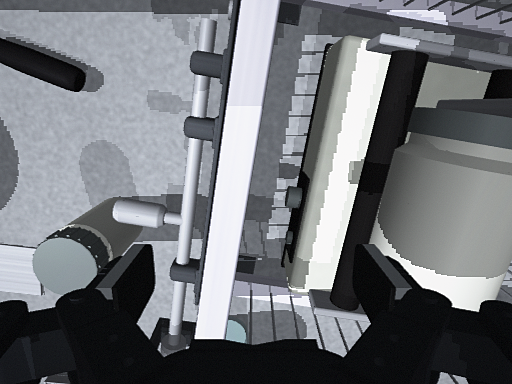

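```bash
cat > h.py <<'E'
import numpy as np,cv2
from cell import monitor,cams,job,env
from scipy.spatial.transform import Rotation as R
def ray(m,u,v):
    T=np.array(m["camera_from_world"]);Rm=T[:3,:3];c=-Rm.T@T[:3,3]
    d=Rm.T@np.array([(u-m["cx"])/m["fx"],(v-m["cy"])/m["fy"],1]);return c,d/np.linalg.norm(d)
def onz(m,u,v,z):
    c,d=ray(m,u,v);return c+d*(z-c[2])/d[2]
def proj(m,p):
    T=np.array(m["camera_from_world"]);q=T[:3,:3]@np.array(p)+T[:3,3]
    return np.array([m["fx"]*q[0]/q[2]+m["cx"],m["fy"]*q[1]/q[2]+m["cy"]])
def tri(*a):
    A=np.zeros((3,3));b=np.zeros(3)
    for m,u,v in a:
        c,d=ray(m,u,v);P=np.eye(3)-np.outer(d,d);A+=P;b+=P@c
    return np.linalg.solve(A,b)
def st():
    s=monitor.get_state();r=R.from_quat(np.roll(s["ee_rot"],-1))
    print("t",round(s["time"],2),"p",s["ee_pos"].round(4),"F",s["contact_force"].round(1),"g",round(s["grip_width"],3),"\nR",r.as_matrix().round(3).tolist(),"q",s["qpos"].round(2));return s,r
E
python3 - <<'E'
from h import *
np.set_printoptions(precision=4,suppress=True)
w=cams.camera_model("wrist");s=cams.camera_model("scene");d=cams.camera_model("side")
img=cv2.imread("pics/wrist0.png").astype(int)
# rail edges by column profile
for v in (40,80,120,160,200,250,300):
    g=img[v,180:300].min(1); print(v,[int(x) for x in np.where(g>190)[0]+180][:1],[int(x) for x in np.where(g>190)[0]+180][-1:])
print("jar lid",onz(w,66,263,.12))
print("jar lid scene",onz(s,219.5,201,.12),"side",onz(d,258.5,217,.12))
print("tray s",[onz(s,*p,.016) for p in ((149,251),(183,281),(147,317),(109,284))])
for n in ("scene","side"):
    im=cv2.imread(f"pics/{n}0.png")
    c=im[130:340,90:410] if n=="scene" else im[90:384,170:430]
    cv2.imwrite(f"pics/{n}0c.png",cv2.resize(c,None,fx=2.,fy=2.,interpolation=cv2.INTER_CUBIC))
E
```

```text
40 [201] [271]
80 [196] [264]
120 [225] [289]
160 [187] [280]
200 [183] [245]
250 [180] [237]
300 [185] [299]
jar lid [ 0.4669 -0.0633  0.12  ]
jar lid scene [ 0.4727 -0.0712  0.12  ] side [ 0.4647 -0.0627  0.12  ]
tray s [array([ 0.3574, -0.2915,  0.016 ]), array([ 0.5062, -0.3069,  0.016 ]), array([ 0.4906, -0.4441,  0.016 ]), array([ 0.3328, -0.4356,  0.016 ])]
```

View pics/scene0c.png

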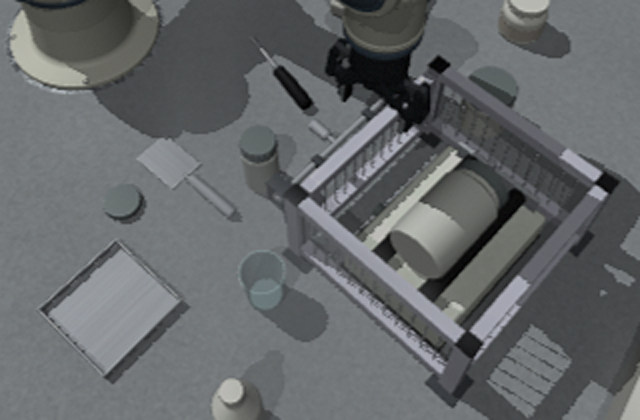

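View pics/side0c.png

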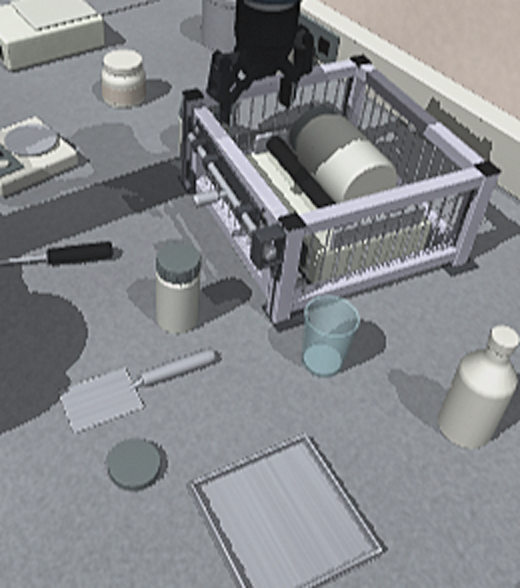

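```bash
python3 - <<'E'
from h import *
np.set_printoptions(precision=4,suppress=True)
w=cams.camera_model("wrist");s=cams.camera_model("scene");d=cams.camera_model("side")
for p in ((271,40),(264,80),(245,200),(237,250)): print("far",onz(w,*p,.169))
im=cv2.imread("pics/wrist0.png");cv2.imwrite("pics/w0c.png",cv2.resize(im[:,0:320],None,fx=1.9,fy=1.55,interpolation=cv2.INTER_CUBIC))
a=onz(d,266.5,333,.016);b=onz(d,361,364,.016);print("tray side",a,b,(a+b)/2,onz(d,322.5,308.5,.016))
# latch post top center cap (z .178) scene crop (295,197)->, side crop(288,222)
P=onz(s,90+296/2,130+193/2,.178);print("latch post",P,onz(d,170+288/2,90+222/2,.178))
P=onz(s,90+439/2,130+66/2,.178);print("hinge post",P,onz(d,170+191/2,90+97/2,.178))
E
```

```text
far [0.6347 0.1012 0.169 ]
far [0.6309 0.0797 0.169 ]
far [0.6193 0.0064 0.169 ]
far [ 0.6137 -0.0286  0.169 ]
tray side [ 0.347 -0.293  0.016] [ 0.4782 -0.4519  0.016 ] [ 0.4126 -0.3725  0.016 ] [ 0.4915 -0.3088  0.016 ]
latch post [ 0.5894 -0.1355  0.178 ] [ 0.5794 -0.1345  0.178 ]
hinge post [0.6426 0.1669 0.178 ] [0.6279 0.1665 0.178 ]
```

View pics/w0c.png

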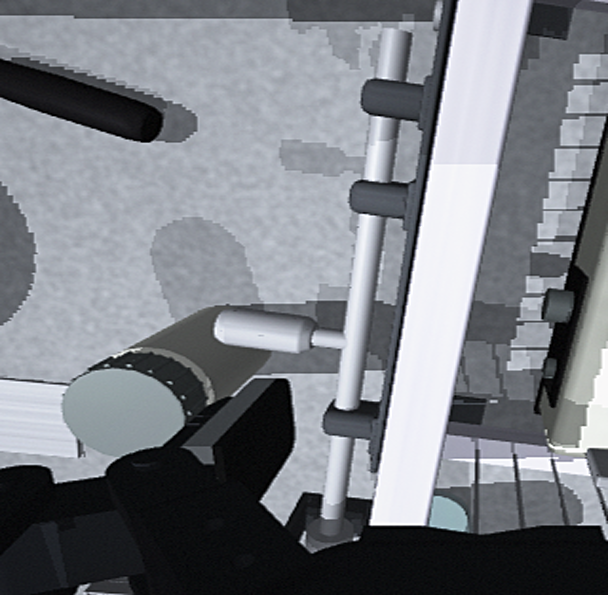

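```bash
python3 -m pendant '[-1,-12,-32,0,0,0,0,-1,-12,-32,0,0,0,0,-1,-13,-32,0,0,0,0,-1,-13,-32,0,0,0,0,-1,-13,-31,0,0,0,0]' 40; python3 -m pendant '[-1,0,0,0,0,0,0]'
python3 - <<'E'
from h import *
np.set_printoptions(precision=4,suppress=True)
st();w=cams.camera_model("wrist")
im=cams.grab_frame("wrist")[:,:,::-1];cv2.imwrite("pics/w1.png",im)
O=np.array([.6085,.0115]);ex=np.array([.987,-.16]);ey=np.array([.16,.987])
for n,a,b,z in(("knob",-.064,-.035,.143),("nose",-.03,-.154,.137),("stile",0,-.119,.169),("hinge",0,.15,.169)):
    p=[*(O+a*ex+b*ey),z];print(n,p,proj(w,p))
E
```

```text
time: 0.78
ee_pos: [0.4648, -0.0633, 0.2077]
ee_rot: [-0.0, 0.707, 0.707, -0.0]
contact_force: [0.5, -0.6, -0.3]
grip_width: 1.0
time: 0.9
ee_pos: [0.4641, -0.0634, 0.2078]
ee_rot: [-0.0, 0.708, 0.707, -0.0]
contact_force: [1.0, 0.7, 0.4]
grip_width: 1.002
t 0.9 p [ 0.4641 -0.0634  0.2078] F [1.  0.7 0.4] g 1.002 
R [[0.001, 1.0, -0.001], [1.0, -0.001, 0.0], [0.0, -0.001, -1.0]] q [-0.26  0.27  1.72 -0.    1.15 -0.26]
knob [np.float64(0.539732), np.float64(-0.012805000000000004), 0.143] [363.7395 127.0804]
nose [np.float64(0.55425), np.float64(-0.13569799999999999), 0.137] [366.258  282.7926]
stile [np.float64(0.5894600000000001), np.float64(-0.10595299999999999), 0.169] [436.9597 268.3045]
hinge [np.float64(0.6325000000000001), np.float64(0.15955), 0.169] [ 608.9972 -240.1829]
```

View pics/w1.png

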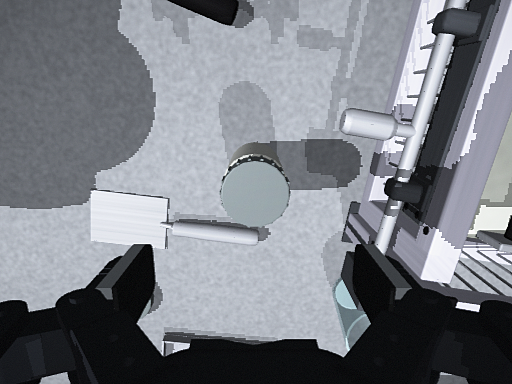

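```bash
python3 - <<'E'
from h import *
np.set_printoptions(precision=4,suppress=True)
w=cams.camera_model("wrist");print("jar",onz(w,255,192.5,.12),onz(w,221,192,.12),onz(w,289,192,.12))
for p in((342,122),(398,126),(370,124)): print("knob",onz(w,*p,.143))
print("driver",onz(w,236,12,.012)); print("spat",onz(w,256,236,.01))
E
```

```text
jar [ 0.4668 -0.0652  0.12  ] [ 0.4398 -0.0648  0.12  ] [ 0.4938 -0.0649  0.12  ]
knob [ 0.5262 -0.0092  0.143 ]
knob [ 0.5647 -0.0119  0.143 ]
knob [ 0.5454 -0.0106  0.143 ]
driver [0.4486 0.09   0.012 ]
spat [ 0.4686 -0.148   0.01  ]
```

```bash
python3 -m pendant '[-1,-2,3,25,0,0,0,-1,0,0,35,0,0,0,-1,0,0,35,0,0,0,-1,0,0,30,0,0,0,-1,0,0,14,0,0,0]' 40; python3 -m pendant '[0.2,0,0,0,0,0,0,0.6,0,0,0,0,0,0,1,0,0,0,0,0,0,1,0,0,0,0,0,0,1,0,0,0,0,0,0]' 50;  python3 -m pendant '[1,0,0,0,0,0,0,1,0,0,0,0,0,0,1,0,0,0,0,0,0]' 50
```

```text
time: 1.58
ee_pos: [0.4691, -0.0647, 0.0673]
ee_rot: [-0.001, 0.707, 0.707, -0.0]
contact_force: [0.1, -0.6, 0.2]
grip_width: 1.003
time: 2.2
ee_pos: [0.4694, -0.0651, 0.0697]
ee_rot: [0.001, 0.707, 0.707, 0.0]
contact_force: [-3.9, 0.9, 9.8]
grip_width: 0.667
time: 2.58
ee_pos: [0.4694, -0.0651, 0.0696]
ee_rot: [0.001, 0.707, 0.707, 0.0]
contact_force: [-3.6, -0.0, 9.2]
grip_width: 0.664
```

```bash
python3 -m pendant '[1,0,0,-10,0,0,0,1,0,0,-30,0,0,0,1,0,0,-30,0,0,0,1,0,0,-30,0,0,0,1,0,0,0,0,0,0]'
python3 - <<'E'
from h import *
np.set_printoptions(precision=4,suppress=True)
st()
d=cams.camera_model("side");s=cams.camera_model("scene")
print("beaker",onz(s,90+265/2,130+290/2,.0),onz(d,170+324/2,90+365/2,0.))
cv2.imwrite("pics/w2.png",cams.grab_frame("wrist")[:,:,::-1]);cv2.imwrite("pics/d2.png",cams.grab_frame("side")[:,:,::-1])
E
```

```text
time: 3.2
ee_pos: [0.4703, -0.0653, 0.171]
ee_rot: [0.002, 0.707, 0.707, 0.001]
contact_force: [0.7, -1.1, -6.5]
grip_width: 0.663
t 3.2 p [ 0.4703 -0.0653  0.171 ] F [ 0.7 -1.1 -6.5] g 0.663 
R [[0.0, 1.0, 0.004], [1.0, -0.0, -0.001], [-0.001, 0.004, -1.0]] q [-0.26  0.33  1.76  0.    1.05 -0.26]
beaker [ 0.587  -0.2221 -0.    ] [ 0.5876 -0.2316  0.    ]
```

View pics/d2.png

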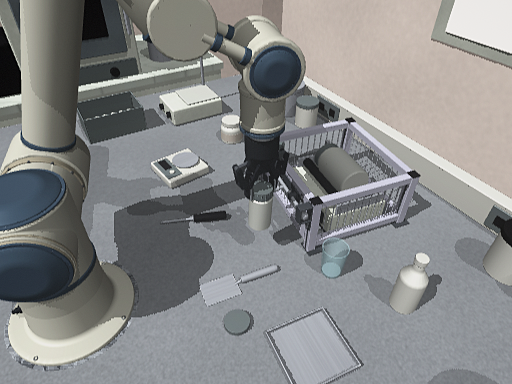

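```bash
python3 -m pendant '[1,-15,-3,0,0,0,0,1,-31,-5,0,0,0,0,1,-31,-5,0,0,0,0,1,-31,-5,0,0,0,0,1,-31,-5,0,0,0,0]';python3 -m pendant '[1,-31,-5,0,0,0,0,1,-31,-5,0,0,0,0,1,-31,-5,0,0,0,0,1,-15,-3,0,0,0,0,1,0,0,0,0,0,0]'
python3 - <<'E'
from h import *
np.set_printoptions(precision=4,suppress=True)
st()
cv2.imwrite("pics/w3.png",cams.grab_frame("wrist")[:,:,::-1]);cv2.imwrite("pics/s3.png",cams.grab_frame("scene")[:,:,::-1])
E
```

```text
time: 3.92
ee_pos: [0.445, -0.2055, 0.1677]
ee_rot: [-0.001, 0.707, 0.707, -0.0]
contact_force: [-0.1, -0.3, -5.5]
grip_width: 0.665
time: 4.55
ee_pos: [0.4273, -0.3126, 0.168]
ee_rot: [-0.001, 0.708, 0.707, -0.0]
contact_force: [-0.6, 0.4, -5.7]
grip_width: 0.663
t 4.55 p [ 0.4273 -0.3126  0.168 ] F [-0.6  0.4 -5.7] g 0.663 
R [[0.001, 1.0, -0.001], [1.0, -0.001, 0.001], [0.001, -0.001, -1.0]] q [-0.74  0.41  1.63 -0.    1.11 -0.74]
```

View pics/w3.png

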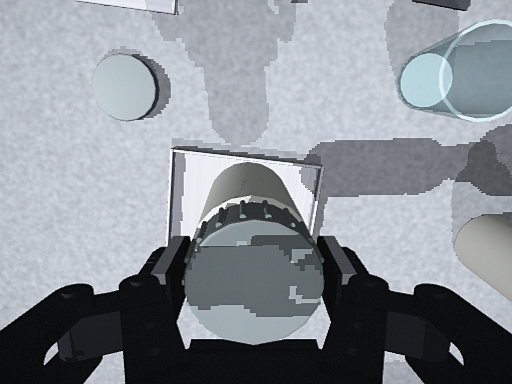

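View pics/s3.png

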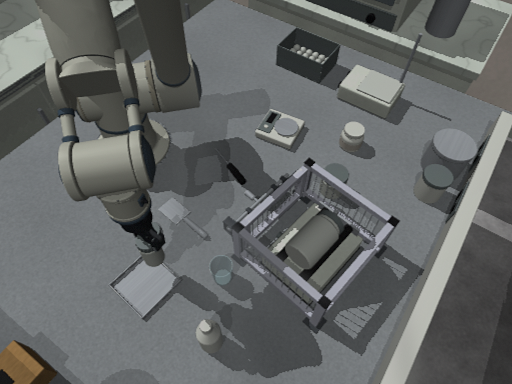

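```bash
python3 - <<'E'
from h import *
np.set_printoptions(precision=4,suppress=True)
w=cams.camera_model("wrist");a=onz(w,172,149,.016);b=onz(w,323,166,.016);v=(b-a)[:2];L=np.hypot(*v);print(a,b,L)
n=np.array([v[1],-v[0]])/L;print("centre",(a+b)[:2]/2+n*.075)
E
```

```text
[ 0.3493 -0.2871  0.016 ] [ 0.4954 -0.3037  0.016 ] 0.14700644603557061
centre [ 0.4139 -0.3699]
```

```bash
python3 -m pendant '[1,-20,-4,0,0,0,0,1,-28,-6,0,0,0,0,1,-10,-3,10,0,0,0,1,0,0,25,0,0,0,1,0,0,25,0,0,0]'; python3 -m pendant '[1,0,0,20,0,0,0,1,0,0,9,0,0,0,1,0,0,3,0,0,0,1,0,0,0,0,0,0]'
```

```text
time: 5.28
ee_pos: [0.4149, -0.3698, 0.1078]
ee_rot: [-0.0, 0.707, 0.707, 0.0]
contact_force: [0.7, 0.3, -5.4]
grip_width: 0.662
time: 5.78
ee_pos: [0.4152, -0.3701, 0.0772]
ee_rot: [0.0, 0.707, 0.707, 0.0]
contact_force: [-0.2, 0.2, -4.5]
grip_width: 0.664
```

```bash
python3 -m pendant '[1,0,0,2,0,0,0,1,0,0,1.5,0,0,0,1,0,0,0,0,0,0]'
```

```text
time: 6.15
ee_pos: [0.415, -0.37, 0.0733]
ee_rot: [0.0, 0.707, 0.707, -0.0]
contact_force: [-0.5, -0.2, -5.4]
grip_width: 0.662
```

```bash
python3 -m pendant '[1,0,0,1,0,0,0,1,0,0,0,0,0,0]'
```

```text
time: 6.4
ee_pos: [0.4151, -0.3703, 0.0728]
ee_rot: [0.0, 0.707, 0.707, -0.0]
contact_force: [-2.5, 0.6, 4.1]
grip_width: 0.658
```

```bash
python3 -m pendant '[0,0,0,0,0,0,0,-0.5,0,0,0,0,0,0,-1,0,0,0,0,0,0,-1,0,0,0,0,0,0,-1,0,0,-20,0,0,0]'; python3 -m pendant '[-1,0,0,-35,0,0,0,-1,0,0,-40,0,0,0,-1,0,0,-40,0,0,0,-1,20,0,-15,0,0,0,-1,0,0,0,0,0,0]'
python3 - <<'E'
from h import *
st()
cv2.imwrite("pics/w4.png",cams.grab_frame("wrist")[:,:,::-1])
E
```

```text
time: 7.02
ee_pos: [0.4145, -0.3693, 0.0915]
ee_rot: [-0.001, 0.707, 0.707, 0.0]
contact_force: [-0.6, -0.3, 0.6]
grip_width: 0.998
time: 7.65
ee_pos: [0.4151, -0.3488, 0.2228]
ee_rot: [0.0, 0.707, 0.707, 0.0]
contact_force: [0.3, -0.7, -0.3]
grip_width: 0.996
t 7.65 p [ 0.4151 -0.3488  0.2228] F [ 0.3 -0.7 -0.3] g 0.996 
R [[-0.001, 1.0, 0.001], [1.0, 0.001, -0.0], [-0.0, 0.001, -1.0]] q [-0.81  0.36  1.53  0.    1.25 -0.81]
```

View pics/w4.png

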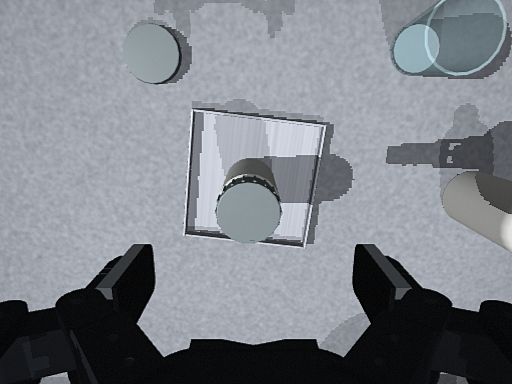

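```bash
python3 - <<'E'
from h import *
w=cams.camera_model("wrist")
c=[onz(w,*p,.016) for p in((193,110),(327,126),(304,246),(186,235))]
print("tray",np.mean(c,0).round(4),"jar",onz(w,248.5,211,.123).round(4))
E
python3 -m pendant '[-1,25,10,0,0,0,0,-1,34,13,0,0,0,0,-1,34,13,0,0,0,0,-1,34,13,0,0,0,0,-1,34,13,0,0,0,0]';python3 -m pendant '[-1,34,13,0,0,0,0,-1,34,13,0,0,0,0,-1,34,13,0,0,0,0,-1,34,12,0,0,0,0,-1,25,8,0,0,0,0]';python3 -m pendant '[-0.2,15,4,0,0,0,-0.15,-0.2,0,0,0,0,0,-0.18,-0.2,0,0,0,0,0,-0.18,-0.2,0,0,0,0,0,-0.18,-0.2,0,0,0,0,0,-0.18]';python3 -m pendant '[-0.2,0,0,0,0,0,-0.18,-0.2,0,0,0,0,0,-0.18,-0.2,0,0,0,0,0,-0.18,-0.2,0,0,0,0,0,0]'
python3 - <<'E'
from h import *
st()
cv2.imwrite("pics/w5.png",cams.grab_frame("wrist")[:,:,::-1])
E
```

```text
tray [ 0.4139 -0.3707  0.016 ] jar [ 0.4108 -0.3702  0.123 ]
time: 8.32
ee_pos: [0.4768, -0.1877, 0.2208]
ee_rot: [-0.001, 0.707, 0.707, -0.0]
contact_force: [0.5, -0.3, -0.3]
grip_width: 0.998
time: 8.95
ee_pos: [0.5359, -0.0266, 0.2207]
ee_rot: [-0.001, 0.707, 0.707, -0.001]
contact_force: [1.3, -0.5, 0.5]
grip_width: 1.002
time: 9.57
ee_pos: [0.5394, -0.013, 0.2206]
ee_rot: [-0.001, 0.34, 0.94, -0.0]
contact_force: [0.1, -0.4, 0.8]
grip_width: 0.597
time: 10.07
ee_pos: [0.5395, -0.013, 0.221]
ee_rot: [-0.001, 0.081, 0.997, 0.0]
contact_force: [-0.5, -0.7, -0.1]
grip_width: 0.598
t 10.07 p [ 0.5395 -0.013   0.221 ] F [-0.5 -0.7 -0.1] g 0.598 
R [[-0.987, 0.161, -0.002], [0.161, 0.987, 0.0], [0.002, -0.0, -1.0]] q [-0.13  0.36  1.54 -0.    1.25 -1.54]
```

View pics/w5.png

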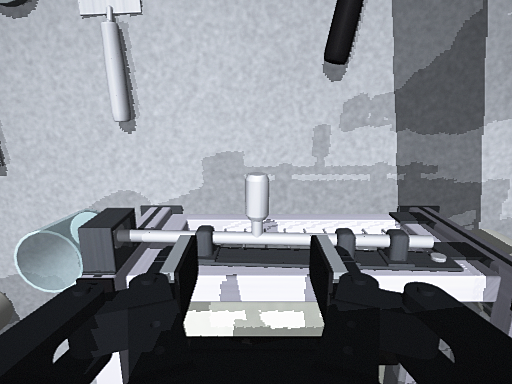

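```bash
python3 - <<'E'
from h import *
w=cams.camera_model("wrist");s,r=st()
im=cv2.imread("pics/w5.png");cv2.imwrite("pics/w5c.png",cv2.resize(im[160:310,60:500],None,fx=1.8,fy=1.8,interpolation=cv2.INTER_CUBIC))
for p in((257,173),(257,221),(257,197)):
    q=onz(w,*p,.143);q2=r.inv().apply(q-s["ee_pos"]);print(q.round(4),"tool",q2.round(4))
E
```

```text
t 10.12 p [ 0.5396 -0.013   0.2212] F [ 0.2 -0.6 -0.1] g 0.603 
R [[-0.986, 0.164, -0.002], [0.164, 0.986, 0.0], [0.002, -0.0, -1.0]] q [-0.13  0.36  1.54 -0.    1.25 -1.54]
[ 0.5243 -0.0076  0.143 ] tool [0.0158 0.0029 0.0782]
[ 0.5621 -0.0138  0.143 ] tool [-0.0224  0.003   0.0781]
[ 0.5429 -0.0106  0.143 ] tool [-0.0029  0.0029  0.0782]
```

View pics/w5c.png

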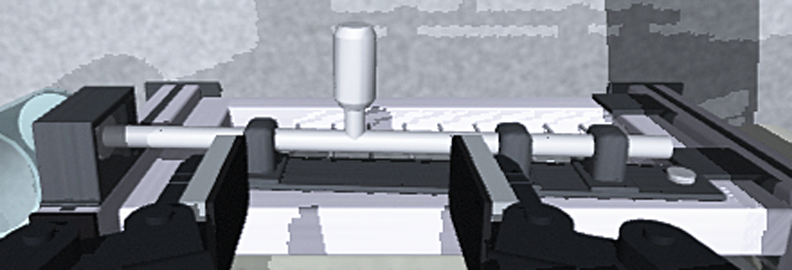

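```bash
python3 -m pendant '[0.2,-2,3,10,0,0,0,0.2,0,0,25,0,0,0,0.2,0,0,25,0,0,0,0.2,0,0,0,0,0,0]'
python3 - <<'E'
from h import *
st()
cv2.imwrite("pics/w6.png",cams.grab_frame("wrist")[:,:,::-1])
E
```

```text
time: 10.62
ee_pos: [0.5412, -0.01, 0.1603]
ee_rot: [-0.002, 0.081, 0.997, 0.0]
contact_force: [0.4, 0.3, 1.2]
grip_width: 0.399
t 10.62 p [ 0.5412 -0.01    0.1603] F [0.4 0.3 1.2] g 0.399 
R [[-0.987, 0.162, -0.004], [0.162, 0.987, 0.001], [0.004, -0.0, -1.0]] q [-0.13  0.43  1.61  0.    1.1  -1.54]
```

View pics/w6.png

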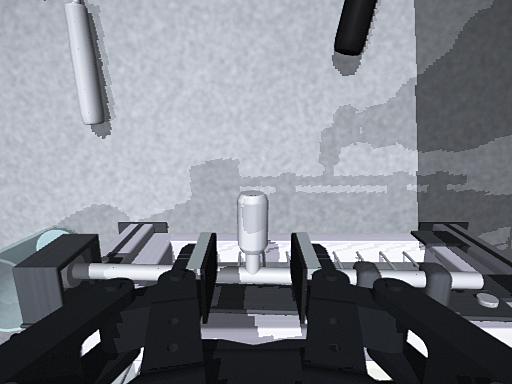

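```bash
python3 -m pendant '[0.2,0,0,15,0,0,0,0.2,0,0,14,0,0,0,0.2,0,0,8,0,0,0,0.2,0,0,0,0,0,0]'; python3 -m pendant '[1,0,0,0,0,0,0,1,0,0,0,0,0,0,1,0,0,0,0,0,0,1,0,0,0,0,0,0]' 50
python3 - <<'E'
from h import *
st()
cv2.imwrite("pics/w7.png",cams.grab_frame("wrist")[:,:,::-1])
E
```

```text
time: 11.18
ee_pos: [0.5421, -0.0103, 0.1246]
ee_rot: [-0.001, 0.08, 0.997, 0.0]
contact_force: [0.6, -0.7, 0.2]
grip_width: 0.401
time: 11.68
ee_pos: [0.5437, -0.0107, 0.1274]
ee_rot: [0.002, 0.08, 0.997, -0.0]
contact_force: [-4.3, -1.2, 27.3]
grip_width: 0.001
t 11.68 p [ 0.5437 -0.0107  0.1274] F [-4.3 -1.2 27.3] g 0.001 
R [[-0.987, 0.16, 0.004], [0.16, 0.987, -0.001], [-0.004, -0.0, -1.0]] q [-0.13  0.47  1.64 -0.    1.02 -1.54]
```

View pics/w7.png

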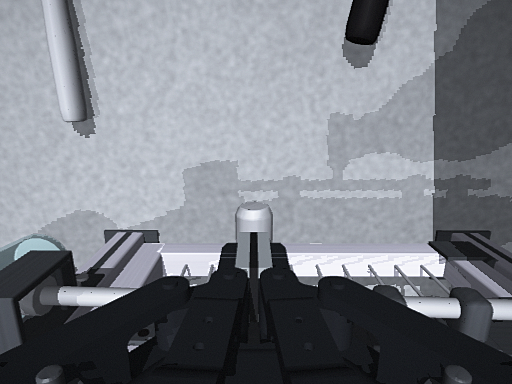

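```bash
python3 -m pendant '[0.2,0,0,0,0,0,0,0.2,0,0,0,0,0,0,0.2,0,0,0,0,0,0]'
python3 - <<'E'
from h import *
st()
# knob triangulation w1 (tip-end axis pt, shoulder) and w5,w6
def wm(p,q,T0=None): pass
m0=cams.camera_model("wrist")
# tool_from_cam fixed
s=monitor.get_state();r=R.from_quat(np.roll(s["ee_rot"],-1));T=np.eye(4);T[:3,:3]=r.as_matrix();T[:3,3]=s["ee_pos"]
X=np.array(m0["camera_from_world"])@T
def mk(p,M):
    T=np.eye(4);U,_,V=np.linalg.svd(np.array(M));T[:3,:3]=U@V;T[:3,3]=p
    m=dict(m0);m["camera_from_world"]=X@np.linalg.inv(T);return m
a=mk([.4641,-.0634,.2078],[[0.001,1,-0.001],[1,-0.001,0],[0,-0.001,-1]])
b=mk([.5396,-.013,.2212],[[-0.987,.162,-.002],[.162,.987,0],[.002,0,-1]])
c=mk([.5412,-.01,.1603],[[-0.987,.162,-.004],[.162,.987,.001],[.004,0,-1]])
for n,pa,pb,pc in(("tip",(342,122),(257,173),(253,192)),("shoulder",(396,126),(257,219),(253,250))):
    print(n,tri((a,*pa),(b,*pb)).round(4),tri((b,*pb),(c,*pc)).round(4),tri((a,*pa),(c,*pc)).round(4))
cv2.imwrite("pics/w8.png",cams.grab_frame("wrist")[:,:,::-1]);cv2.imwrite("pics/d8.png",cv2.resize(cams.grab_frame("side")[120:280,180:360,::-1],None,fx=3.5,fy=3.5))
E
```

```text
time: 12.1
ee_pos: [0.5424, -0.0103, 0.1254]
ee_rot: [0.0, 0.08, 0.997, 0.0]
contact_force: [-0.4, 0.3, 0.1]
grip_width: 0.4
t 12.1 p [ 0.5424 -0.0103  0.1254] F [-0.4  0.3  0.1] g 0.4 
R [[-0.987, 0.16, 0.0], [0.16, 0.987, 0.0], [-0.0, 0.0, -1.0]] q [-0.13  0.48  1.65  0.    1.02 -1.54]
tip [ 0.5201 -0.0078  0.1619] [ 0.5255 -0.0076  0.1374] [0.4652 0.0028 0.3713]
shoulder [ 0.5559 -0.012   0.1565] [ 0.563  -0.0137  0.1356] [ 0.5818 -0.016   0.0949]
```

View pics/w8.png

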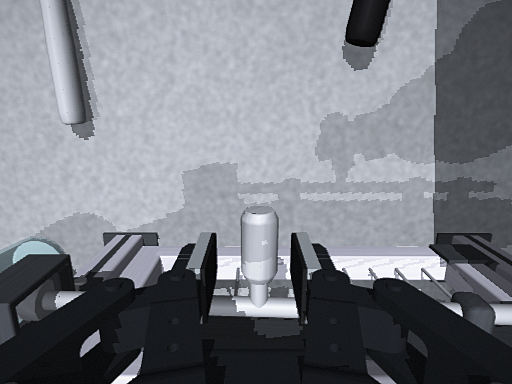

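View pics/d8.png

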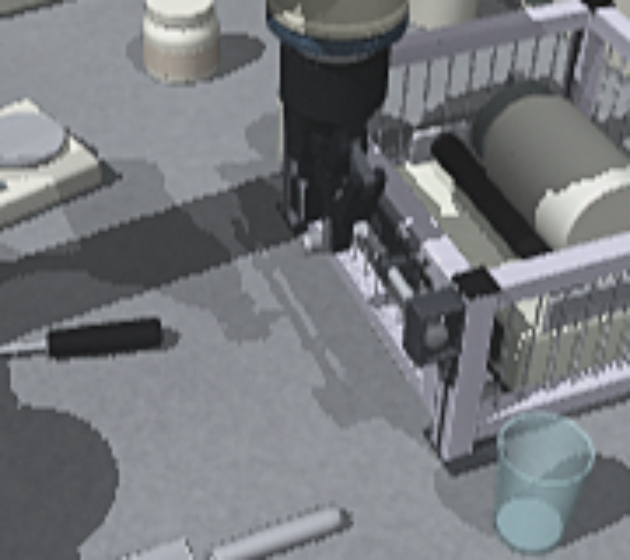

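```bash
python3 -m pendant '[0.2,0,3,5,0,0,0,0.2,0,0,4,0,0,0,0.2,0,0,0,0,0,0]'
python3 - <<'E'
from h import *
st()
cv2.imwrite("pics/w9.png",cams.grab_frame("wrist")[:,:,::-1])
w=cams.camera_model("wrist")
im=cv2.imread("pics/w9.png")
for v in(225,235,245): print(v,im[v,225:295,1].tolist())
E
```

```text
time: 12.58
ee_pos: [0.5426, -0.0073, 0.1157]
ee_rot: [-0.0, 0.08, 0.997, 0.0]
contact_force: [-1.2, 0.5, 0.7]
grip_width: 0.398
t 12.57 p [ 0.5426 -0.0073  0.1157] F [-1.2  0.5  0.7] g 0.398 
R [[-0.987, 0.16, -0.001], [0.16, 0.987, 0.0], [0.001, -0.0, -1.0]] q [-0.12  0.49  1.66 -0.    1.   -1.53]
225 [162, 160, 160, 160, 159, 161, 168, 165, 96, 120, 155, 166, 170, 176, 189, 200, 199, 203, 208, 214, 224, 228, 232, 235, 239, 243, 244, 245, 241, 236, 233, 231, 228, 223, 218, 207, 196, 190, 180, 175, 167, 162, 157, 152, 141, 117, 92, 90, 158, 174, 167, 166, 165, 161, 160, 157, 153, 154, 158, 156, 156, 157, 153, 155, 153, 155, 163, 169, 172, 172]
235 [159, 162, 168, 167, 166, 167, 170, 164, 103, 107, 129, 135, 145, 156, 167, 173, 179, 183, 185, 185, 186, 189, 192, 193, 195, 197, 196, 198, 197, 196, 196, 194, 190, 184, 181, 175, 176, 175, 172, 167, 162, 154, 148, 141, 135, 130, 97, 76, 117, 167, 167, 164, 167, 167, 168, 169, 169, 169, 171, 168, 168, 170, 168, 165, 171, 164, 23, 0, 21, 17]
245 [166, 166, 165, 162, 158, 158, 163, 158, 99, 103, 130, 136, 148, 158, 171, 176, 178, 186, 185, 186, 190, 189, 194, 194, 195, 196, 196, 198, 197, 197, 196, 193, 187, 186, 180, 175, 173, 173, 169, 161, 156, 150, 145, 135, 131, 123, 88, 74, 144, 170, 166, 161, 159, 159, 163, 163, 166, 169, 170, 165, 163, 163, 162, 158, 168, 158, 0, 5, 13, 8]
```

View pics/w9.png

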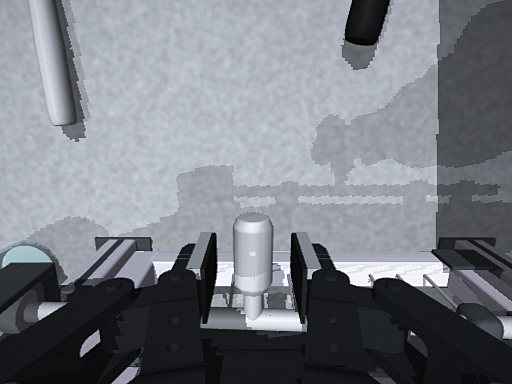

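```bash
python3 - <<'E'
from h import *
d=cams.camera_model("side");w=cams.camera_model("wrist")
print("now tip",tri((d,269,188),(w,253,220)).round(4))
f=cams.grab_frame("side")[:,:,::-1];cv2.imwrite("pics/d9.png",cv2.resize(f[150:220,230:310],None,fx=8,fy=8,interpolation=cv2.INTER_CUBIC))
im=cv2.imread("pics/side0.png");cv2.imwrite("pics/d0k.png",cv2.resize(im[150:220,230:310],None,fx=8,fy=8,interpolation=cv2.INTER_CUBIC))
E
```

```text
now tip [ 0.5287 -0.0054  0.1466]
```

View pics/d9.png

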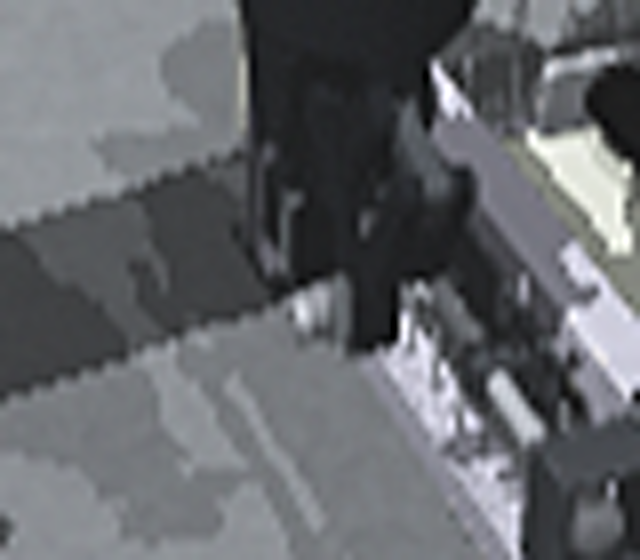

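View pics/d0k.png

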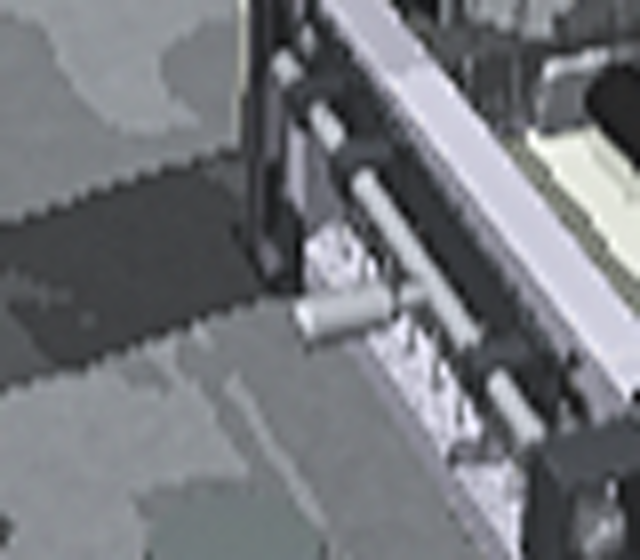

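```bash
python3 -m pendant '[0.5,0,0,0,0,0,0,0.8,0,0,0,0,0,0,1,0,0,0,0,0,0]' 30
python3 - <<'E'
from h import *
st()
cv2.imwrite("pics/w10.png",cams.grab_frame("wrist")[:,:,::-1])
E
```

```text
time: 13.05
ee_pos: [0.543, -0.0076, 0.1165]
ee_rot: [0.0, 0.08, 0.997, -0.0]
contact_force: [-1.5, -3.3, 3.1]
grip_width: 0.192
t 13.05 p [ 0.543  -0.0076  0.1165] F [-1.5 -3.3  3.1] g 0.192 
R [[-0.987, 0.16, 0.0], [0.16, 0.987, -0.0], [-0.0, -0.0, -1.0]] q [-0.12  0.49  1.65 -0.    1.   -1.53]
```

View pics/w10.png

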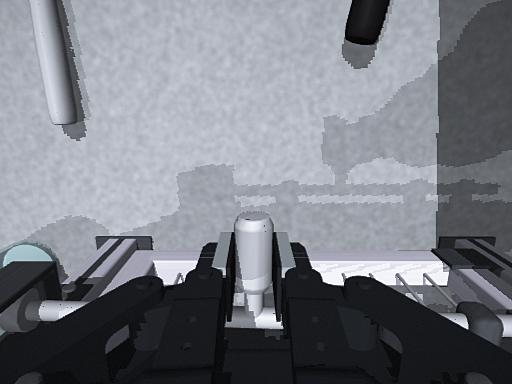

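```bash
python3 -m pendant '[1,0,0,0,0,0,0,1,0,0,0,0,0,0]' 50; python3 -m pendant '[1,0,0,-2,0,0,0,1,0,0,-2,0,0,0,1,0,0,-1,0,0,0,1,0,0,0,0,0,0]'
```

```text
time: 13.35
ee_pos: [0.543, -0.0076, 0.1165]
ee_rot: [0.0, 0.08, 0.997, -0.0]
contact_force: [-1.2, -4.9, 4.4]
grip_width: 0.182
time: 13.85
ee_pos: [0.5429, -0.0073, 0.1212]
ee_rot: [-0.0, 0.08, 0.997, 0.0]
contact_force: [2.1, -2.0, -6.5]
grip_width: 0.182
```

```bash
python3 -m pendant '[1,0,0,-1,0,0,0,1,0,0,0,0,0,0]'
python3 - <<'E'
from h import *
f=cams.grab_frame("side")[:,:,::-1];cv2.imwrite("pics/d11.png",cv2.resize(f[150:230,230:330],None,fx=7,fy=7,interpolation=cv2.INTER_CUBIC))
cv2.imwrite("pics/w11.png",cams.grab_frame("wrist")[:,:,::-1])
E
```

```text
time: 14.1
ee_pos: [0.5429, -0.0074, 0.1223]
ee_rot: [-0.0, 0.08, 0.997, 0.0]
contact_force: [1.1, -1.6, -6.5]
grip_width: 0.184
```

View pics/d11.png

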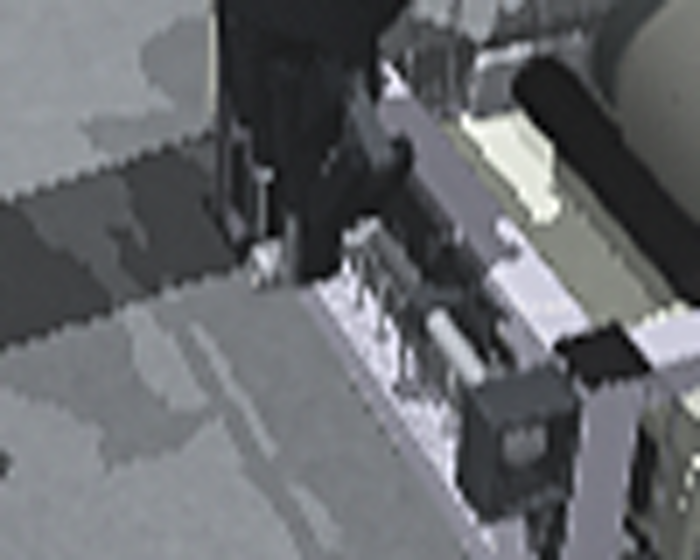

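View pics/w11.png

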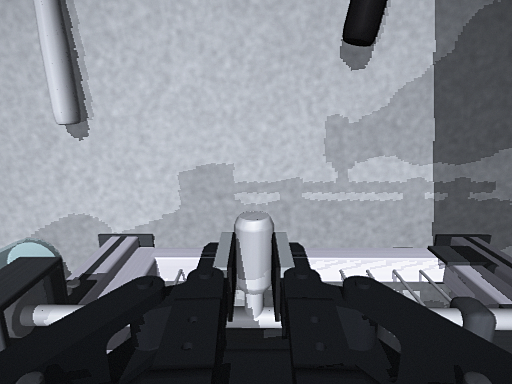

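```bash
python3 -m pendant '[1,0,2,0,0,0,0,1,0,2,0,0,0,0,1,0,2,0,0,0,0,1,0,2,0,0,0,0]'
```

```text
time: 14.7
ee_pos: [0.5442, 0.0007, 0.1223]
ee_rot: [-0.0, 0.08, 0.997, -0.0]
contact_force: [0.9, -1.3, -5.9]
grip_width: 0.18
```

```bash
python3 -m pendant '[1,0,2,0,0,0,0,1,0,3,0,0,0,0,1,0,3,0,0,0,0,1,0,3,0,0,0,0,1,0,3,0,0,0,0]';  python3 -m pendant '[1,0,3,0,0,0,0,1,0,3,0,0,0,0,1,0,3,0,0,0,0,1,0,3,0,0,0,0,1,0,0,0,0,0,0]'
python3 - <<'E'
from h import *
st()
f=cams.grab_frame("side")[:,:,::-1];cv2.imwrite("pics/d12.png",cv2.resize(f[150:230,230:330],None,fx=7,fy=7,interpolation=cv2.INTER_CUBIC))
cv2.imwrite("pics/w12.png",cams.grab_frame("wrist")[:,:,::-1])
E
```

```text
time: 15.32
ee_pos: [0.5465, 0.0145, 0.1223]
ee_rot: [-0.0, 0.08, 0.997, -0.0]
contact_force: [0.8, -1.7, -7.9]
grip_width: 0.181
time: 15.95
ee_pos: [0.5486, 0.0265, 0.1223]
ee_rot: [0.0, 0.08, 0.997, 0.0]
contact_force: [2.5, 1.5, -7.5]
grip_width: 0.186
t 15.95 p [0.5486 0.0265 0.1223] F [ 2.5  1.5 -7.5] g 0.186 
R [[-0.987, 0.16, 0.0], [0.16, 0.987, 0.0], [-0.0, 0.0, -1.0]] q [-0.06  0.49  1.63  0.    1.02 -1.47]
```

View pics/d12.png

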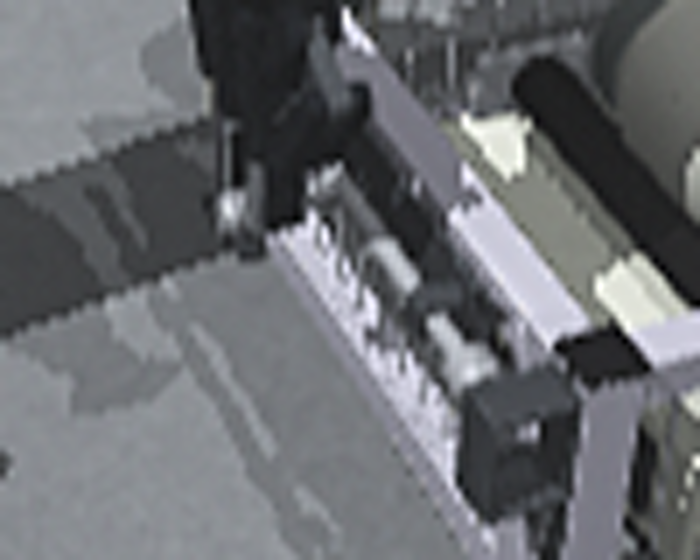

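View pics/w12.png

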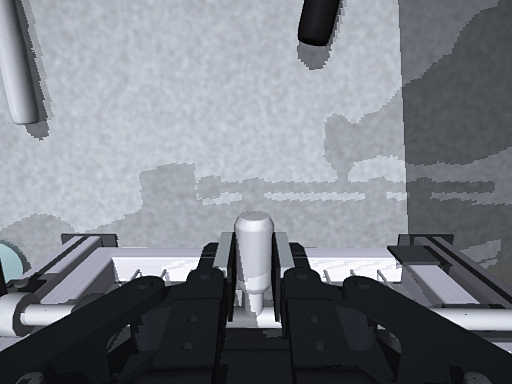

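```bash
python3 -m pendant '[1,3.6,1.6,0,0,0,0.025,1,3.6,1.6,0,0,0,0.025,1,3.6,1.6,0,0,0,0.025,1,3.6,1.6,0,0,0,0.025,1,0,0,0,0,0,0]'
python3 - <<'E'
from h import *
s,r=st();M=r.as_matrix();print("F tool",(M.T@s["contact_force"]).round(1),s["ft_torque"].round(2),"yaw",np.degrees(np.arctan2(-M[0,1],M[1,1])))
f=cams.grab_frame("side")[:,:,::-1];cv2.imwrite("pics/d13.png",cv2.resize(f[130:290,210:370],None,fx=3.5,fy=3.5,interpolation=cv2.INTER_CUBIC))
E
```

```text
time: 16.68
ee_pos: [0.5352, 0.0354, 0.1223]
ee_rot: [-0.0, 0.13, 0.991, -0.0]
contact_force: [3.3, 0.2, -8.5]
grip_width: 0.183
t 16.68 p [0.5352 0.0354 0.1223] F [ 3.3  0.2 -8.5] g 0.183 
R [[-0.966, 0.258, -0.0], [0.258, 0.966, -0.0], [0.0, -0.0, -1.0]] q [-0.05  0.47  1.66 -0.    1.   -1.35]
F tool [-3.1  1.   8.5] [-0.48 -0.36  0.03] yaw -14.959168913750075
```

View pics/d13.png

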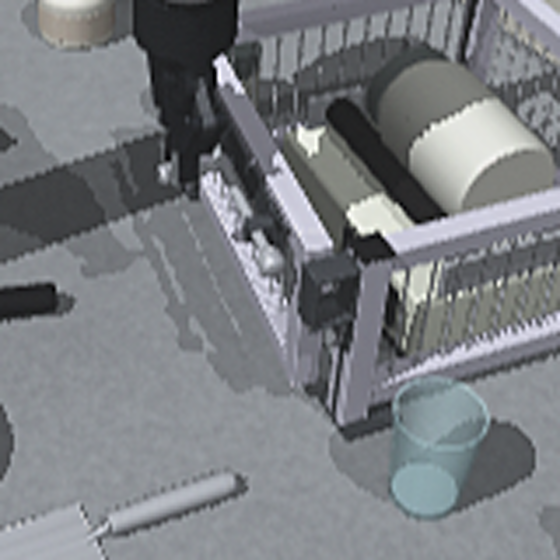

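```bash
python3 -m pendant '[1,3.6,1.6,0,0,0,0.025,1,3.6,1.6,0,0,0,0.025,1,3.6,1.6,0,0,0,0.025,1,3.6,1.6,0,0,0,0.025,1,3.6,1.6,0,0,0,0.025]';python3 -m pendant '[1,3.6,1.6,0,0,0,0.025,1,3.6,1.6,0,0,0,0.025,1,3.6,1.6,0,0,0,0.025,1,3.6,1.6,0,0,0,0.025,1,3.6,1.6,0,0,0,0.025]'
python3 - <<'E'
from h import *
s,r=st();M=r.as_matrix();print("F tool",(M.T@s["contact_force"]).round(1),s["ft_torque"].round(2),"yaw",np.degrees(np.arctan2(-M[0,1],M[1,1])))
E
```

```text
time: 17.35
ee_pos: [0.5207, 0.0486, 0.1223]
ee_rot: [0.0, 0.193, 0.981, 0.0]
contact_force: [3.3, 0.2, -8.9]
grip_width: 0.185
time: 17.98
ee_pos: [0.5077, 0.0634, 0.1223]
ee_rot: [0.0, 0.253, 0.967, -0.0]
contact_force: [2.8, 0.0, -8.1]
grip_width: 0.185
t 17.98 p [0.5077 0.0634 0.1223] F [ 2.8  0.  -8.1] g 0.185 
R [[-0.872, 0.49, 0.0], [0.49, 0.872, -0.0], [-0.0, -0.0, -1.0]] q [ 0.01  0.45  1.72 -0.    0.97 -1.05]
F tool [-2.4  1.4  8.1] [-0.43 -0.34  0.11] yaw -29.358926461616733
```

```bash
python3 -m pendant '[1,3.6,1.6,0,0,0,0.025,1,3.6,1.6,0,0,0,0.025,1,3.6,1.6,0,0,0,0.025,1,3.6,1.6,0,0,0,0.025,1,3.6,1.6,0,0,0,0.025]';python3 -m pendant '[1,3.6,1.6,0,0,0,0.025,1,3.6,1.6,0,0,0,0.025,1,0,0,0,0,0,0,1,0,0,0,0,0,0]'
python3 - <<'E'
from h import *
s,r=st();M=r.as_matrix();print("F tool",(M.T@s["contact_force"]).round(1),"yaw",np.degrees(np.arctan2(-M[0,1],M[1,1])))
for n in("scene","side","wrist"): cv2.imwrite(f"pics/{n}14.png",cams.grab_frame(n)[:,:,::-1])
E
```

```text
time: 18.6
ee_pos: [0.4968, 0.0798, 0.1223]
ee_rot: [-0.0, 0.313, 0.95, -0.0]
contact_force: [3.7, -1.1, -8.5]
grip_width: 0.184
time: 19.1
ee_pos: [0.493, 0.0864, 0.1222]
ee_rot: [-0.0, 0.336, 0.942, -0.0]
contact_force: [3.1, -2.0, -9.0]
grip_width: 0.182
t 19.1 p [0.493  0.0864 0.1222] F [ 3.1 -2.  -9. ] g 0.182 
R [[-0.774, 0.633, -0.0], [0.633, 0.774, -0.0], [0.0, -0.0, -1.0]] q [ 0.05  0.43  1.75 -0.    0.96 -0.83]
F tool [-3.7  0.4  9. ] yaw -39.27130318398617
```

View pics/scene14.png

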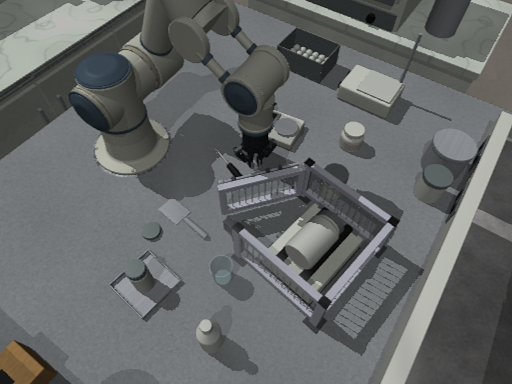

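View pics/side14.png

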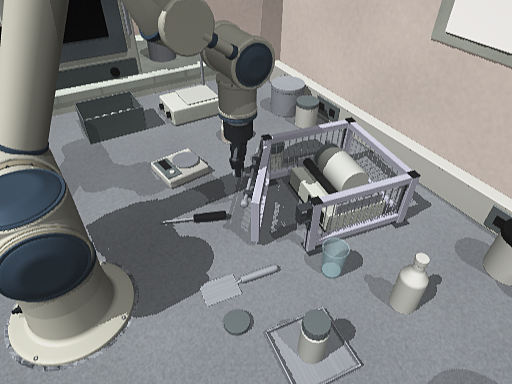

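View pics/wrist14.png

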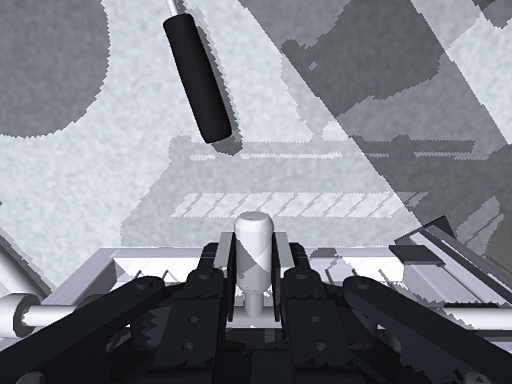

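```bash
python3 - <<'E'
from h import *
s=cams.camera_model("scene");d=cams.camera_model("side")
H=np.array([.6325,.1595])
for n,m,p in(("scene",s,(223,188)),("side",d,(262,168))):
    q=onz(m,*p,.169)[:2];v=q-H;print(n,q.round(4),np.hypot(*v).round(3),"gate deg",round(-np.degrees(np.arctan2(v[1],v[0]))-99.2,1))
a=cv2.imread("pics/scene0.png");b=cv2.imread("pics/scene14.png")
c=np.hstack([x[160:310,110:260] for x in(a,b)]);cv2.imwrite("pics/cmp.png",cv2.resize(c,None,fx=2.6,fy=2.6,interpolation=cv2.INTER_CUBIC))
E
```

```text
scene [ 0.4753 -0.0519] 0.263 gate deg 27.4
side [0.5468 0.055 ] 0.135 gate deg 30.2
```

View pics/cmp.png

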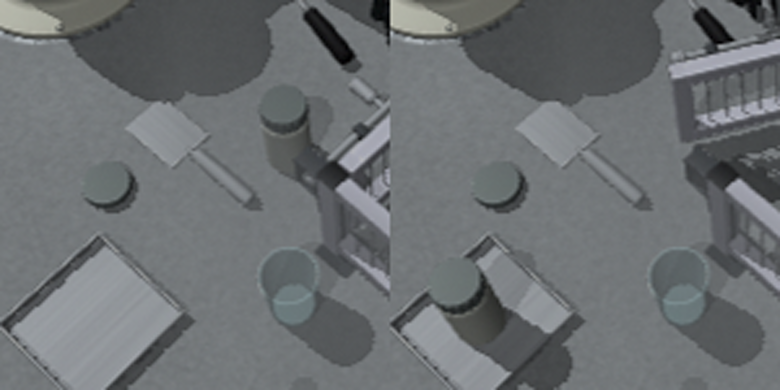

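```bash
python3 -c "
from cell import job,monitor
print(monitor.get_state()['time'],job.job_done())"
```

```text
the job is handed in; nothing more can be done
19.25 None
```

The jar is in the tray, the bolt is clear of the keeper, and I handed the job in at 19.3 s with the gripper still holding the gate ajar by the bolt knob.

- **Jar:** It stands upright and released in the tray, about 3 mm from the tray's centre in the wrist view.
- **Bolt:** I lifted it about 5.8 mm at the knob and drew it back to roughly 38–41 mm. The sideways force stayed around 2 N, so it was not forced against the keeper, and the side view showed the nose out.
- **Gate:** I swung it about its hinge to about 30°. The tool turned 30.1°. Reading the gate's angle from single pixels gave 27.4° in the scene view and 30.2° in the side view, the side one from a point partway along the rail. I took these as agreeing within pixel accuracy.
- **Other things on the bench:** The spatula, spare lid and beaker look unmoved in the before/after pictures. By eye, the screwdriver and the rest do too.

**One attempt failed:** my first grip on the knob was too high. The fingers slid over the top and pressed down on the bolt with about 27 N. I opened, went about 9 mm lower and gripped it properly, and it did not slip after that.

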